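# Take the blue-lidded stacked tins apart for draining

## Robot

A 6-joint arm with a two-finger parallel gripper is mounted at the origin on a cart in front of the work surface, level with it; the furniture and walls round the work are solid. World frame = base frame: x ahead of the robot, y to its left, z up, the work surface at z = 0. Lengths are in m, angles in rad, forces in N, time in s.
With the tool pointing down it reaches from about 0.275 to 0.75 m from the base axis. Payload 10.2 kg.
Tool frame: the origin (TCP) lies midway between the tips of the shut fingers; the grasp point (between the pads) lies 19 mm behind it (env.hold_point_z is the distance from the TCP to the grasp point, in m); z points along the fingers, y is the line along which they close (so a half turn about z gives the same grasp; the last joint's range is limited). The gripper opens to 85 mm and grips with 20 to 120 N. Pads are 22 mm wide; open, the fingers measure 114 mm over their backs; the gripper's body (76 mm by 85 mm) begins 54 mm behind the grasp point. The pads swing forward as they close: fully open they stand 13 mm farther back than shut.
Start: joints at [0.927, 0.313, 1.498, -0, 1.331, -0.223], TCP at [0.214, 0.479, 0.206] pointing down, gripper open.
Joint ranges: [-2.94, 2.94], [-0.97, 2.17], [0.19, 2.56], [-1.23, 4.37], [0.02, 3.11], [-2.88, 2.88]. Speed limits (rad/s): [2.39, 2.39, 3.01, 3.14, 3.14, 3.14].

## Interface

Orientations are given as a unit quaternion [x, y, z, w].
In Python, from bench import env, kinematics, monitor, eyes, job gives the robot as it stands. The module is installed in compiled form; this text tells all that it offers. Calls block until the motion is done:
- env.reach(position, orientation): joint-space move of the TCP to a pose.
- env.movel(position, velocity=0.15, frame=None, guard=None): straight line of the TCP; frame=None keeps the orientation; velocity is the mean speed in m/s. With guard (N) it stops when the force on the tool has changed by that much, and returns True; else False.
- env.set_joints(angles): joint-space move.
- env.release() and env.close_gripper(effort=None): open the fingers fully, or close them until they stop; effort is the grip in N (None keeps the last).
- env.hold(seconds).
- kinematics.ik(position, orientation): joint angles nearest the present ones, or None.
- monitor.sense(): the state.
- eyes.grab_frame(name): name is "scene" or "top" or "wrist"; returns a dict with "frame" (400x640x3 uint8, red, green, blue), "mtx" (3x3 intrinsics, pixels), "view" (4x4, takes a point from world to camera coordinates). Camera axes: x right, y down, z forward; pixel columns grow to the right and rows downward; lengths in m; the calibration is good to about 2 mm. A picture is of the moment at which its call begins. There is no depth.
A pose or a line that the arm cannot do raises env.MotionError and nothing moves.
- job.hand_in(): hands the job in; it is judged then, once.
The state is a dict: "clock": time; "joints": joint angles; "qvel": joint speeds; "joint_efforts": joint torques, N m; "position": TCP position; "ee_rot": TCP orientation; "contact_force": force on the tool from outside, world axes, zero at the start; "ft_torque": the same for the moment, N m; "finger_gap": opening from 0.0 (shut) to 1.0 (fully open); "gripper_force": force on a finger pad.
Only numpy, scipy, OpenCV 4.12 (cv2) and the standard library are available. Lean on these libraries where they do the work, as an engineer would, in place of code of your own. Each camera call takes 0.05 s, during which the arm holds its last target. There are 200 camera calls.

## Task

Take the blue-lidded set of stacked steel tins apart in the right order: first lift off its blue lid and lay it flat, knob up, on the grey draining mat, then lift the upper tin out of the bottom tin and stand it upright on the mat beside the lid. Set both down well inside the mat's edge without dropping them, and leave the bottom tin standing where it is.

Things in the scene. Friction and masses are not known exactly. Their poses are not given: they have to be found in the camera images.
- lid_knob (a point): blue lid of the set: disc 58 mm wide with an upright pale wooden knob (20 mm in diameter, 30 mm tall). It just rests on the upper tin, a plug 6 mm deep and 42 mm wide inside its mouth; about 80 g. The point is on the knob's axis, 6 mm below its top, 24 mm above the disc's top face, 36 mm above the plug's underside (the lid's lowest face); z up. A like set with a green lid, 140 mm tall, stands by
- upper_tin_grip (a point): upper steel tin: straight open cup 54 mm in diameter, 70 mm tall, wall 3 mm, with a flange 68 mm wide from 16 to 19 mm above its bottom. The flange rests on the bottom tin's rim; the lowest 16 mm hang loosely inside it (3 mm play); about 150 g. The point is on its axis 45 mm above its bottom, 26 mm above the flange, 25 mm below the rim: grip across the 54 mm there; z up
- bottom_tin: bottom steel tin of the same set: open cup 66 mm in outer diameter, 50 mm tall, wall 3 mm, standing loose on the worktop (about 250 g); origin at the centre of its underside, z up
- drain_mat: grey ribbed draining mat lying fixed on the worktop: 200 mm along its x, 260 mm along its y, its flat resting surface 8 mm above its origin, which is the centre of its underside; z up
Things that resemble listed ones, but are neither listed nor needed, are in the scene too. Leave any pink or purple look-alike of the bottom_tin alone.

How it is judged:
On the way, in this order (a step that is already met when the one before it is completed fails the run):
1. the blue lid lies on the mat, knob up and let go, while the upper tin still sits in the bottom tin (x of lid_knob in the frame of drain_mat between -0.085 and 0.085 m and y of lid_knob in the frame of drain_mat between -0.115 and 0.115 m and z of lid_knob in the frame of drain_mat between 0.038 and 0.05 m and angle between each of lid_knob, upper_tin_grip's own z axis and vertical below 0.17 rad and distance of upper_tin_grip from where it was at the start of the episode below 0.02 m and contact force between the fingers and blue_lid below 0.1 N), for 0.2 s.
2. the upper tin stands upright on the mat, let go (x of upper_tin_grip in the frame of drain_mat between -0.085 and 0.085 m and y of upper_tin_grip in the frame of drain_mat between -0.115 and 0.115 m and z of upper_tin_grip in the frame of drain_mat between 0.047 and 0.059 m and angle between upper_tin_grip's own z axis and vertical below 0.17 rad and contact force between the fingers and upper_tin below 0.1 N), for 0.2 s.
At the end, for the whole second after the job is handed in: blue lid and upper tin both rest on the mat, upright (within 10 degrees, knob up), each one's axis at least 15 mm inside the mat's edge, released and at rest; the bottom tin stands upright within 40 mm of where it was (x of lid_knob in the frame of drain_mat between -0.085 and 0.085 m and y of lid_knob in the frame of drain_mat between -0.115 and 0.115 m and z of lid_knob in the frame of drain_mat between 0.038 and 0.05 m and angle between each of lid_knob, upper_tin_grip, bottom_tin's own z axis and vertical below 0.17 rad and x of upper_tin_grip in the frame of drain_mat between -0.085 and 0.085 m and y of upper_tin_grip in the frame of drain_mat between -0.115 and 0.115 m and z of upper_tin_grip in the frame of drain_mat between 0.047 and 0.059 m and distance of bottom_tin from where it was at the start of the episode below 0.04 m and linear speed of each of blue_lid, upper_tin, bottom_tin below 0.02 m/s); the robot touches nothing.
It fails at once if the lid or the upper tin is dropped or thrown onto the mat (faster than 0.7 m/s within 50 mm above its resting height) ((x of lid_knob in the frame of drain_mat between -0.085 and 0.085 m and y of lid_knob in the frame of drain_mat between -0.115 and 0.115 m and z of lid_knob in the frame of drain_mat below 0.094 m and linear speed of blue_lid above 0.7 m/s) or (x of upper_tin_grip in the frame of drain_mat between -0.085 and 0.085 m and y of upper_tin_grip in the frame of drain_mat between -0.115 and 0.115 m and z of upper_tin_grip in the frame of drain_mat below 0.103 m and linear speed of upper_tin above 0.7 m/s)).
It also fails if it takes over 64 s, if anything falls off the work surface, if the arm or the gripper's body presses on something with over 40 N, if the wrist force passes 120 N, or if a joint passes its speed limit or range.

## Working session

There is one attempt and no reset: what is moved stays moved. The work goes in short steps, each a Python script; the robot and the scene stay as the last script left them, time stands still between calls to the robot, and variables do not carry over. Pictures are saved under pics/ and viewed, at most 10 in all, crops included, and the job is handed in when it is done.

```bash
mkdir -p pics
cat > h.py <<'E'
import numpy as np, cv2
from bench import env, kinematics, monitor, eyes, job
def snap(cam,fn):
    f=eyes.grab_frame(cam); cv2.imwrite(f'pics/{fn}.png',f['frame'][:,:,::-1]); np.savez(f'pics/{fn}.npz',**f); return f
def ray(f,u,v):
    R=f['view'][:3,:3];t=f['view'][:3,3]
    d=R.T@np.linalg.inv(f['mtx'])@[u,v,1.]; return -R.T@t,d
def atz(f,u,v,z):
    o,d=ray(f,u,v); return o+d*(z-o[2])/d[2]
def proj(f,p):
    c=f['view'][:3,:3]@np.array(p)+f['view'][:3,3]; q=f['mtx']@c; return q[:2]/q[2]
E
python3 - <<'E'
from h import *
for c in('top','scene'):
    f=snap(c,c+'0'); print(c,ray(f,320,200))
print(monitor.sense())
E
```

```text
top (array([ 0.36758173, -0.10570414,  1.03556431]), array([ 0.06269917, -0.02857009, -0.99769345]))
scene (array([-0.05598752, -0.47044779,  0.80177685]), array([ 0.55883868,  0.35762262, -0.74821054]))
{'clock': 0.1, 'joints': array([ 9.26610024e-01,  3.13411372e-01,  1.49836142e+00,  3.04631315e-07,
        1.33104708e+00, -2.23376470e-01]), 'qvel': array([-0.00117097, -0.00172788, -0.00071703, -0.00137864,  0.00238412,
        0.00048881]), 'joint_efforts': array([ 1.79613609e-03, -4.12892783e+01, -2.60140353e+01, -1.27554490e-04,
        2.95489044e-03,  3.04519801e-05]), 'position': array([0.21429526, 0.47897611, 0.20588336]), 'ee_rot': array([ 2.08855899e-01,  9.77946234e-01, -5.56715204e-04, -2.58036712e-04]), 'contact_force': array([ 0.29433447,  0.57394309, -0.42628783]), 'ft_torque': array([-0.02661673, -0.02696568,  0.03982317]), 'gripper_force': 0.0, 'finger_gap': 1.0003231507504378}
```

View pics/top0.png

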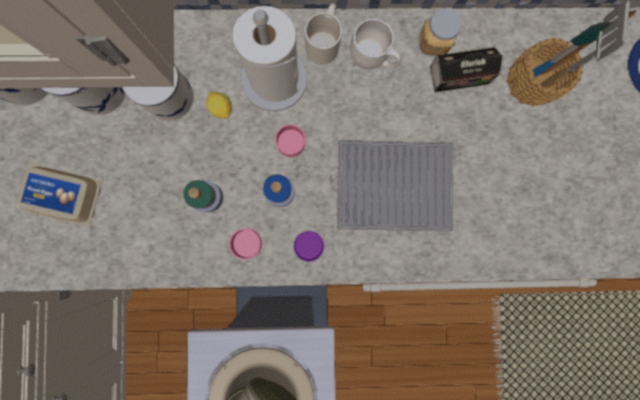

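View pics/scene0.png

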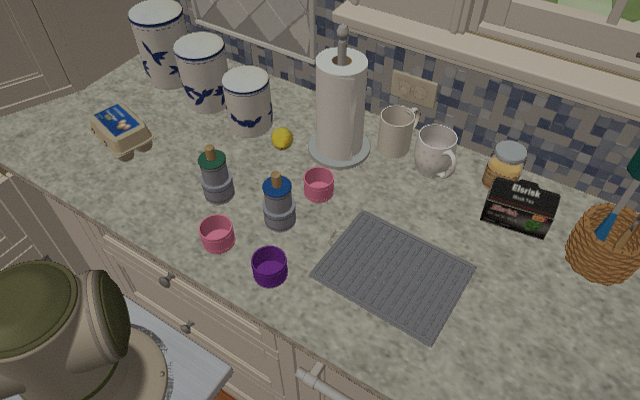

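The top view shows the blue set at about (278,188), the green set at (200,195), the mat at (337–453, 141–231), pink cups at (291,140) and (246,243), and a purple cup at (309,246). I'll enlarge the blue set in both views.

Run:
```python
from h import *
a=cv2.imread('pics/top0.png')[160:220,240:320]; b=cv2.imread('pics/scene0.png')[165:240,240:320]
a=cv2.resize(a,None,fx=5,fy=5,interpolation=cv2.INTER_CUBIC); b=cv2.resize(b,None,fx=5,fy=5,interpolation=cv2.INTER_CUBIC)
c=np.zeros((375,800,3),np.uint8); c[:300,:400]=a; c[:,400:]=b
cv2.imwrite('pics/crop0.png',c)
f=np.load('pics/top0.npz')
C=[atz(f,u,v,.008) for u,v in((338,141),(452,141),(453,231),(336,231))]
print(np.round(C,3),np.mean(C,0))
for n,(u,v) in dict(pinkN=(291,140),pinkS=(246,243),purp=(309,246)).items(): print(n,atz(f,u,v,.05).round(3))
print('green knob',atz(f,194,192,.14).round(3))
```

```text
[[ 0.564 -0.178  0.008]
 [ 0.561 -0.436  0.008]
 [ 0.358 -0.43   0.008]
 [ 0.363 -0.169  0.008]] [ 0.46164086 -0.30335077  0.008     ]
pinkN [ 0.56  -0.074  0.05 ]
pinkS [0.341 0.023 0.05 ]
purp [ 0.333 -0.109  0.05 ]
green knob [0.443 0.111 0.14 ]
```

View pics/crop0.png

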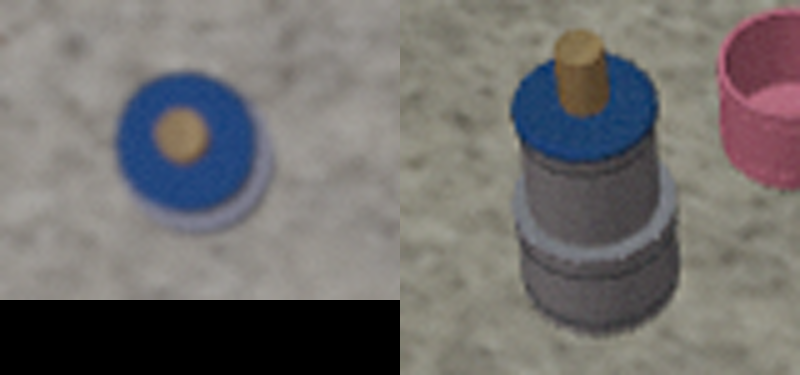

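The crop puts the knob top at about (276,186.5) in the top view and (275.6,174.2) in the scene view. The lid disc centre is at (277.4,188.2) in the top view. I'll triangulate those, move above the set and check with the wrist camera.

```bash
cat >> h.py <<'E'
from scipy.spatial.transform import Rotation as Rot
A=np.array([[0,1,0],[1,0,0],[0,0,-1.]]); B=A@np.diag([-1,-1,1.])
QA=Rot.from_matrix(A).as_quat(); QB=Rot.from_matrix(B).as_quat()
def tri(*obs):
    M=np.zeros((3,3));b=np.zeros(3)
    for f,u,v in obs:
        o,d=ray(f,u,v); d=d/np.linalg.norm(d); P=np.eye(3)-np.outer(d,d); M+=P; b+=P@o
    return np.linalg.solve(M,b)
E
python3 - <<'E'
from h import *
t=np.load('pics/top0.npz');s=np.load('pics/scene0.npz')
print(atz(t,276.1,186.4,.14),atz(t,277.1,188,.11),atz(s,275.5,174.1,.14),tri((t,276.1,186.4),(s,275.5,174.1)))
K=atz(t,276.1,186.4,.14)[:2]
for n,q in(('A',QA),('B',QB)):
    for p in([*K,.25],[*K,.06],[.46,-.365,.03],[.46,-.24,.03]):
        j=kinematics.ik(p,q); print(n,None if j is None else np.round(j,2))
E
```

```text
[ 0.45153955 -0.04687816  0.14      ] [ 0.4511119  -0.04686814  0.11      ] [ 0.44880771 -0.04758694  0.14      ] [ 0.45140473 -0.04621966  0.13713078]
A [-0.36  0.12  1.62 -0.    1.4  -0.36]
A [-0.36  0.34  1.88 -0.    0.91 -0.36]
A [-0.87  0.63  1.5  -0.    1.01 -0.87]
A [-0.71  0.51  1.72 -0.    0.91 -0.71]
B [-0.36  0.12  1.62 -0.    1.4   2.78]
B [-0.36  0.34  1.88 -0.    0.91  2.78]
B [-0.87  0.63  1.5  -0.    1.01  2.27]
B [-0.71  0.51  1.72 -0.    0.91  2.43]
```

Run:
```python
from h import *
env.reach([.4505,-.047,.26],QA)
f=snap('wrist','w1'); print(proj(f,[.4505,-.047,.14]),proj(f,[.4505,-.047,.11]),ray(f,320,200),monitor.sense()['clock'])
```

```text
[318.95277643 189.05089255] [318.96890389 181.51246324] (array([0.45065473, 0.02215925, 0.42818841]), array([ 0.00247157, -0.26366756, -0.96464563])) 2.2333
```

View pics/w1.png

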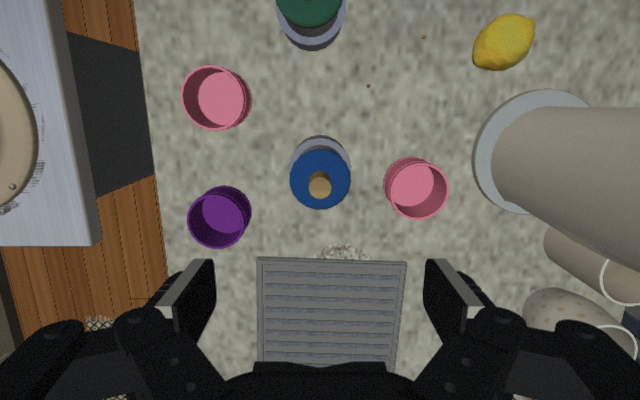

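In the wrist view the knob top is at about (320,188) and the disc centre at about (320,180). The predictions were (319,189) and (319,181.5), so the error is within about 1 mm. I'll grip the knob.

Run:
```python
from h import *
x,y=.451,-.0465
print(env.movel([x,y,.115],.12,guard=10))
env.close_gripper(25); s=monitor.sense(); print(s['finger_gap'],s['gripper_force'],s['position'])
env.movel([x,y,.15],.05)
env.movel([x,y,.22],.12)
s=monitor.sense(); print(s['finger_gap'],s['contact_force'],s['clock'])
f=snap('wrist','w2')
```

```text
False
-0.0015834397757514673 1.2970163114368916 [ 0.45116787 -0.04656387  0.11518016]
-0.0001977304778663802 [ 0.25996809 -0.09177938  0.22319629] 5.9417
```

View pics/w2.png

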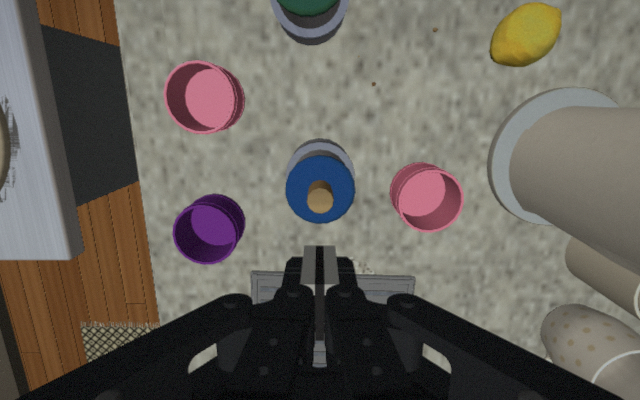

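The gripper closed fully on nothing. In this view the knob still stands at (320,200), and the fingertips show at (320,250). I'll compare that with the calibration.

Run:
```python
from h import *
f=np.load('pics/w2.npz'); s=monitor.sense();p=s['position'];print(p, Rot.from_quat(s['ee_rot']).as_matrix().round(3))
for d in (0,.019): print('tcp',proj(f,p+[0,0,d]))
for z in(.14,.11,.0):print(z,proj(f,[.451,-.0465,z]))
for n in('top','scene'):
    g=snap(n,n+'1'); print(n,[proj(g,p+[0,0,d]).round(1) for d in(0,.019)],[proj(g,[.451,-.0465,z]).round(1) for z in(.14,.11)])
a=cv2.imread('pics/top1.png')[120:240,220:380]; b=cv2.imread('pics/scene1.png')[90:240,200:360]
c=np.zeros((600,800,3),np.uint8);c[:300,:400]=cv2.resize(a,(400,300));c[:375,400:]=cv2.resize(b,(400,375))
cv2.imwrite('pics/crop1.png',c[:375])
```

```text
[ 0.45057916 -0.0463757   0.21904854] [[ 0.     1.    -0.002]
 [ 1.    -0.     0.001]
 [ 0.001 -0.002 -1.   ]]
tcp [318.82057184 242.07365908]
tcp [318.73397294 257.58927161]
0.14 [319.62177754 201.41288904]
0.11 [319.61850632 191.59814569]
0.0 [319.61064004 167.99672476]
top [array([272.8, 182.8]), array([272. , 181.7])] [array([275.9, 186.7]), array([276.9, 188.1])]
scene [array([272.3, 142. ]), array([271.5, 133.8])] [array([275.7, 173.2]), array([276.8, 184. ])]
```

View pics/crop1.png

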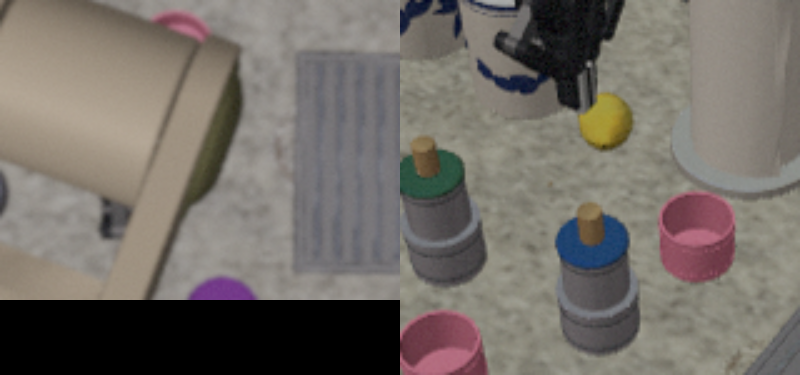

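Run:
```python
from h import *
print(env.hold_point_z)
a=cv2.imread('pics/w2.png')[220:300,280:360]; b=cv2.imread('pics/scene1.png')[90:150,240:300]
c=np.hstack([cv2.resize(a,(400,400)),cv2.resize(b,(400,400))])
f=np.load('pics/w2.npz');g=np.load('pics/scene1.npz');p=monitor.sense()['position']
for z in(0,.0,.01,.02):
  u=(proj(f,p+[0,0,z])-[280,220])*5; v=(proj(g,p+[0,0,z])-[240,90])*400/60; print(u,v)
  cv2.circle(c,tuple(u.astype(int)),3,(0,0,255),-1); cv2.circle(c,(int(v[0])+400,int(v[1])),3,(0,0,255),-1)
cv2.imwrite('pics/crop2.png',c)
```

```text
0.0187
[195.00160263 110.94770878] [215.77697009 345.9887813 ]
[195.00160263 110.94770878] [215.77697009 345.9887813 ]
[194.83569078 149.77628788] [212.88308113 317.54883935]
[194.64997248 193.24019819] [209.9386883  288.61256628]
```

View pics/crop2.png

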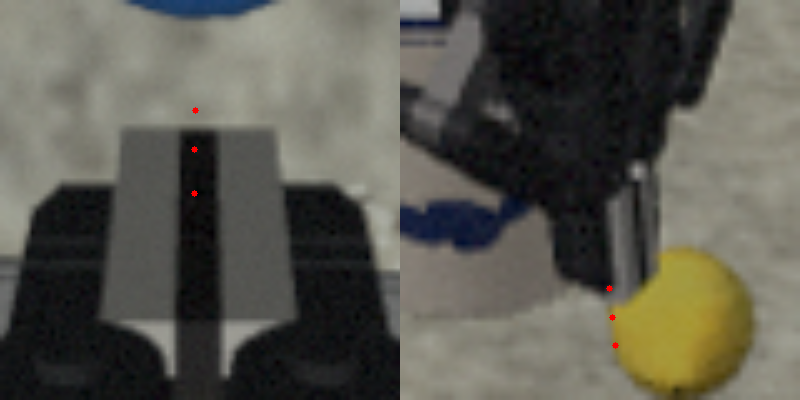

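Run:
```python
from h import *
from scipy.optimize import least_squares
f=np.load('pics/w2.npz');g=np.load('pics/scene1.npz');p=monitor.sense()['position']
r=lambda o: np.r_[proj(f,p+o+[0,.011,0])-[319.6,245.6],proj(g,p+o-[0,.011,0])-[275.8,133.5]]
for h in(.011,0,):
    r=lambda o: np.r_[proj(f,p+o+[0,h,0])-[319.6,245.6],proj(g,p+o-[0,h,0])-[275.8,133.5]]
    s=least_squares(r,np.zeros(3)); print(s.x,s.fun)
```

```text
[ 0.00019003 -0.00166203  0.02656938] [-0.29114627 -0.24650163  1.38517751 -0.61954193]
[0.00086374 0.00277688 0.01232367] [ 1.15002933  0.93808758 -4.95513112  2.30136602]
```

The fit puts the real fingertips about 25 mm behind the reported TCP, so they closed just above the knob. I'll confirm by touching the bare mat, whose height is known, with the fingers shut and a guard set.

Run:
```python
from h import *
env.movel([.46,-.30,.22],.25)
env.movel([.46,-.30,.05],.15,guard=6)
r=env.movel([.46,-.30,-.035],.025,guard=4)
s=monitor.sense(); print(r,s['position'],s['contact_force'],s['clock'],s['finger_gap'])
env.movel([.46,-.30,.10],.15); print(monitor.sense()['clock'])
```

```text
True [ 0.46008442 -0.30002255 -0.01682192] [-0.9581567   0.52993995  6.98885871] 10.9 -0.00032513052675493093
11.8333
```

The tips touched the mat at a reported z of −0.0168, so the real tips are 24.8 mm above the reported TCP. I'll apply that offset and grip the knob again.

Run:
```python
from h import *
D=.0245; x,y=.451,-.0465
env.release()
env.movel([.46,-.30,.2],.25); env.movel([x,y,.2],.25)
print(env.movel([x,y,.115-D],.12,guard=10))
env.close_gripper(25); s=monitor.sense(); print(s['finger_gap'],s['gripper_force'],s['position'])
if s['finger_gap']>.1:
    env.movel([x,y,.13-D],.04); env.movel([x,y,.2],.12)
s=monitor.sense(); print(s['finger_gap'],s['contact_force'],s['clock'])
f=snap('scene','s2')
cv2.imwrite('pics/s2c.png',cv2.resize(cv2.imread('pics/s2.png')[90:290,180:440],(780,600)))
```

```text
False
0.22517913696610525 25.270985226461562 [ 0.45106236 -0.04652223  0.09066971]
0.22449221717457749 [-0.50486687  0.19668254 -1.03225703] 17.475
```

View pics/s2c.png

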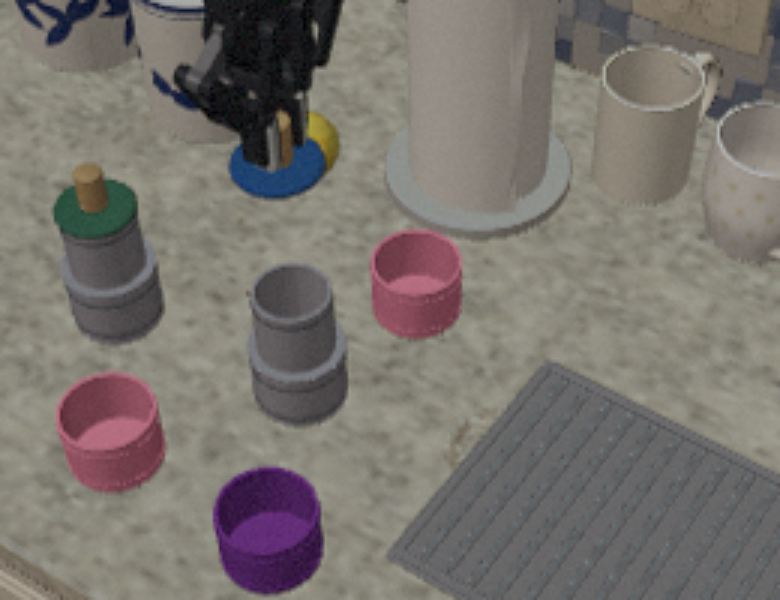

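The lid hangs level in the gripper at crop (278,165), and the upper tin is still seated at (297,340). I'll lay the lid on the mat.

Run:
```python
from h import *
x,y=.46,-.365
env.movel([x,y,.2],.25); env.movel([x,y,.03],.15)
r=env.movel([x,y,-.006],.025,guard=3)
s=monitor.sense(); print(r,s['position'],s['contact_force'],s['finger_gap'])
if not r or abs(s['position'][2])<.006:
    env.release(); env.movel([x,y,.15],.12); env.hold(.2)
    f=snap('top','t2'); print(proj(f,[x,y,.052]), monitor.sense()['clock'])
    cv2.imwrite('pics/t2c.png',cv2.resize(cv2.imread('pics/t2.png')[120:250,250:480],(800,452)))
```

```text
True [ 0.4599271  -0.36494433  0.00067699] [-0.1816897   0.37142511  5.17946257] 0.22365993510244797
[427.43493988 184.08294041] 23.6167
```

Run:
```python
from h import *
f=np.load('pics/s2.npz'); print('rim pred in s2',proj(f,[.451,-.0465,.104]))
env.movel([.46,-.365,.2],.2); env.movel([.451,-.0465,.2],.3)
w=snap('wrist','w3'); print(proj(w,[.451,-.0465,.104]),monitor.sense()['clock'])
s=snap('scene','s3'); print(proj(s,[.46,-.365,.052]),proj(s,[.46,-.365,.022]))
a=cv2.imread('pics/w3.png')[130:250,240:400]; b=cv2.imread('pics/s3.png')[190:340,290:490]
c=np.zeros((300,800,3),np.uint8); c[:,:400]=cv2.resize(a,(400,300)); c[:,400:]=cv2.resize(b,(400,300))
u=(proj(w,[.451,-.0465,.104])-[240,130])*2.5; cv2.circle(c,tuple(u.astype(int)),2,(0,0,255),-1)
cv2.imwrite('pics/m3.png',c)
```

```text
rim pred in s2 [277.02761576 186.16170703]
[319.3566057 194.7874742] 25.275
[425.06902601 271.11067227] [422.54009436 280.0880223 ]
```

View pics/m3.png

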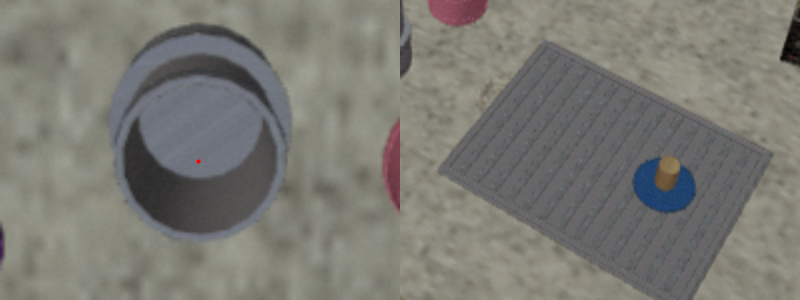

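The lid lies flat on the mat with its knob up at crop (665,180). The tin's rim centre is at (200,158), within 1–2 mm of the predicted (198,162). I'll grip the tin across x and lift it.

Run:
```python
from h import *
D=.0245; x,y=.4515,-.0455; z0=.058-D
print(env.movel([x,y,z0],.12,guard=10))
env.close_gripper(35); s=monitor.sense(); print(s['finger_gap'],s['gripper_force'],s['position'])
if s['finger_gap']>.5:
    env.movel([x,y,z0+.025],.04); env.movel([x,y,.15],.12)
    s=monitor.sense(); print(s['finger_gap'],s['contact_force'],s['clock'])
    X,Y=.46,-.235
    env.movel([X,Y,.15],.15)
    zt=z0-.034+.008
    env.movel([X,Y,zt+.03],.12)
    r=env.movel([X,Y,zt-.006],.025,guard=3)
    s=monitor.sense(); print(r,zt,s['position'],s['contact_force'],s['finger_gap'])
    if not r or abs(s['position'][2]-zt)<.006:
        env.release(); env.movel([X,Y,.2],.12); env.hold(.3)
f=snap('scene','s4'); print(proj(f,[.46,-.235,.078]),proj(f,[.451,-.0465,.05]),monitor.sense()['clock'])
cv2.imwrite('pics/s4c.png',cv2.resize(cv2.imread('pics/s4.png')[130:350,220:500],(764,600)))
```

```text
False
0.6324261900779166 36.176371201872826 [ 0.4516143  -0.04557283  0.0339881 ]
0.6328152982088961 [-0.41670548 -0.57863501 -1.89430316] 28.95
True 0.0075 [ 0.45993554 -0.23496601  0.00800052] [-1.84419229  1.04818214  6.73467694] 0.637088185094638
[362.97871195 231.95458382] [278.86830009 204.31361265] 35.0583
```

View pics/s4c.png

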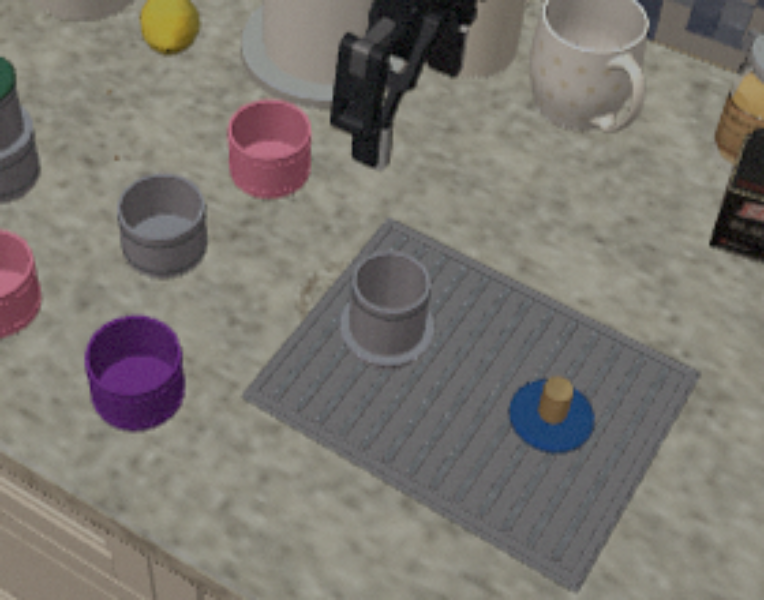

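The tin stands upright on the mat at crop (388,310), beside the lid at (553,415). The bottom tin is where it was at (163,225), and the gripper is clear.

```bash
python3 -c "
from h import *
print(job.hand_in())"
```

```text
the job is handed in; nothing more can be done
None
```

The job is handed in: the lid lies flat, knob up, on the mat, the upper tin stands beside it, and the bottom tin is where it was; the first knob grasp closed on air because the fingertips sit about 25 mm behind the reported TCP, so I corrected for that; the judge returned no verdict.

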